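# Turn a culture dish lid-down for incubation

## Robot

A 6-joint arm with a two-finger parallel gripper is mounted at the origin on a cart in front of the work surface, level with it; the furniture and walls round the work are solid. World frame = base frame: x ahead of the robot, y to its left, z up, the work surface at z = 0. Lengths are in mm, angles in rad, forces in N, time in s.
With the tool pointing down it reaches from about 275 to 1000 mm from the base axis. Payload 8.4 kg.
Tool frame: the origin (TCP) lies midway between the tips of the shut fingers; the grasp point (between the pads) lies 19 mm behind it; z points along the fingers, y is the line along which they close (so a half turn about z gives the same grasp; the last joint's range is limited). The gripper opens to 85 mm and grips with 20 to 120 N. Pads are 22 mm wide; open, the fingers measure 114 mm over their backs; the gripper's body (76 mm by 85 mm) begins 54 mm behind the grasp point. The pads swing forward as they close: fully open they stand 13 mm farther back than shut.
Start: joints at [1.165, 0.353, 1.633, -0, 1.155, -0.002], TCP at [245.571, 574.737, 231.281] pointing down, gripper open.
Joint ranges: [-2.63, 2.63], [-0.92, 2.1], [0.06, 2.66], [-1.3, 4.44], [0, 2.69], [-3.02, 3.02]. Speed limits (rad/s): [2.22, 2.22, 2.79, 3.14, 3.14, 3.14].

## Interface

Orientations are given as [roll, pitch, yaw] about the fixed x, y, z axes, in that order (R = Rz(yaw) Ry(pitch) Rx(roll)).
In Python, from rig import monitor, imaging, r gives the robot as it stands.
- The arm moves only by the tool drive_tool, never from a script. Its argument "plan" is a list of rows, each an object of numbers: "x", "y", "z": the shift along the tool's x, y, z in units of 50 mm (1.0 is 50 mm); "ax", "ay", "az": the turn, a rotation vector about the tool's x, y, z in units of 6 degrees (1.0 is 6 degrees); "hand": the finger opening in mm, from 0 to 85.4. In form: [{"x": .., "y": .., "z": .., "ax": .., "ay": .., "az": .., "hand": ..}, ...]. A call has 1 to 8 rows; each row is the pose to reach, as a shift and turn from the pose commanded when the call began, along the tool's axes at that moment; what a row does not reach only later rows make up. A row lasts 1/10 s, in which the tool goes at most 50 mm and 8.59 degrees, less where a joint would pass 70% of its speed; a pose out of reach is approached as far as the arm can. A call with a gripper value outside its range is refused whole. The fingers move at their own pace and stop on an object; "grip_force" is the grip in N (left out, the last holds). Time passes only in rows, so rows that repeat a pose let the fingers close. It gives the time, the measured TCP pose, the force, the opening and the grip force at its end, in the units of the state.
- monitor.sense(): the state, without advancing time (a new reading comes with each control period).
- imaging.grab_frame(name): name is "scene" or "top"; returns the picture (420x560x3 uint8, red, green, blue); there is no depth.
- imaging.camera_info(name): a dict with "mtx" (3x3 intrinsics, pixels), "dist" ([k1, k2, p1, p2, k3] as OpenCV has them; the pictures are not rectified), "R" (3x3) and "t" (3): a world point X has camera coordinates R X + t. Camera axes: x right, y down, z forward; pixel columns grow to the right and rows downward; lengths in mm; the calibration is good to about 2 mm. A picture is of the moment at which its call begins. camera_info takes no time and is no camera call.
- r.sign_off(): hands the job in; it is judged then, once.
The state is a dict: "clock": time; "qpos": joint angles; "qvel": joint speeds; "joint_efforts": joint torques, N m; "eef_pos": TCP position; "tcp_rot": TCP orientation; "contact_force": force on the tool from outside, world axes, zero at the start; "wrist_torque": the same for the moment, N m; "opening": opening from 0.0 (shut) to 1.0 (fully open); "grasp_force": force on a finger pad.
Only numpy, scipy, OpenCV 4.12 (cv2) and the standard library are available. Lean on these libraries where they do the work, as an engineer would, in place of code of your own. Each camera call takes 0.05 s, during which the arm holds its last target. There are 200 camera calls.

## Task

Turn the lidded petri dish upside down for incubation and set it on the other, empty sloping rack, lid side lying on the two rails and edge resting against both studs. The lid is loose: pinch lid and base together, gently, so they stay joined all the way, and turn the dish over in the air between the two racks. Ease it down until you feel it meet the studs before letting go, never letting it drop or slide, and leave the other things on the bench where they are.

Things in the scene. Friction and masses are not known exactly. Their poses are not given: they have to be found in the camera images.
- stand: Aluminium rack, fixed, on which the dish lies at the start, lid up: two sloping rails on 8 mm posts over an 8 mm base plate, 130 x 88 mm, 156 mm high in all. Origin under its middle on the worktop, z up; the slope runs down towards its x, that is to the robot's right and somewhat ahead. Open between and below the rails and at their upper end.
- stand_bed: Sloping bed of that rack: two parallel rails along x from -38 to +55 mm, each 12 mm wide, 50 mm of clear gap between (25 mm either side), so a finger fits under a lying dish. Origin mid-gap in the plane a dish lies on, 125 mm above the worktop. x: down the slope, 54 degrees below level; y: level, across; z: square to the bed, upward, 54 degrees off vertical.
- stand_studs: Crossbar with two upright steel studs, 8 mm thick, 40 mm apart, 13 mm tall above the rails, which stop the dish sliding down. Origin and axes those of stand_bed, the studs at x = 35 mm, so that the lid's centre lies at x = y = 0 of the bed.
- rack: The second rack, of the same make and size, fixed, empty at the start: the dish goes here. Origin and axes as for stand. Its crossbar with studs has been clamped up to 12 mm further up or down the slope than on the first; where is not reported but felt when the dish meets the studs. It yields to no less than 50 N.
- rack_bed: Sloping bed of the second rack, the same in size, origin and axes as stand_bed. The lid's flat top lies on the rails in the end, the lid then reaching lowest between the studs: a seated lid's centre has y = 0 and x somewhere between -12 and +12 mm, by the crossbar's setting; lid and dish then lie at z = 16 mm, their z axes pointing into the bed.
- dish: Base of the petri dish: clear round dish, 64 mm across, 14 mm high, about 45 g. Origin at the centre of its underside, z out through its open top, where the lid is. With the lid on, the closed dish is 16 mm thick: the flat underside at z = 0 and the flat lid top at z = 16 mm are the two faces to pinch.
- lid: Loose clear lid of the dish: a shallow cap 72 mm across and 11 mm high, walls 2 mm, about 25 g, which overlaps the base with 2 mm of play all round. Origin and z axis coincide with those of dish when closed (within the play): flat top at z = 16 mm, lower rim at z = 5 mm. Only the pinch holds it on when turned over. A pinch of 8 to 15 N carries both; above 40 N the dish cracks.
- timer: Bystander: flat white timer, 56 x 62 x 16 mm, origin under its centre.
- marker: Bystander: marker pen lying on the bench, 135 mm long.
- jar_lid: Bystander: black jar lid, 50 mm across, 14 mm high.
- tape_roll: Bystander: roll of tape, 100 mm across, 25 mm high.
- steel_tin: Bystander: open steel tin, 74 mm across, 36 mm high.
- beaker: Bystander: small beaker, 65 mm across, 81 mm high.
- flask: Bystander: conical flask, 66 mm across, 100 mm high.
Not all that is in view belongs to the job. Leave any green or turquoise look-alike of the lid alone.

How it is judged (in metres and radians):
On the way, in this order (a step that is already met when the one before it is completed fails the run):
1. the closed dish is pinched by lid and base and lifted at least 30 mm from its place, still lid up (contact force between the fingers and dish above 0.3 N and contact force between the fingers and lid above 0.3 N and distance between lid and dish below 0.006 m and angle between the z axis of lid and the z axis of dish, either way round below 0.12 rad and distance between dish and stand_bed above 0.03 m and angle between dish's own z axis and vertical below 1.57 rad), for 0.05 s.
2. still pinched and closed, it is turned lid-down in the air, more than 50 mm from either rack's seat (contact force between the fingers and dish above 0.3 N and contact force between the fingers and lid above 0.3 N and distance between lid and dish below 0.006 m and angle between the z axis of lid and the z axis of dish, either way round below 0.12 rad and angle between dish's own z axis and vertical above 1.95 rad and distance between dish and rack_bed above 0.05 m and distance between dish and stand_bed above 0.05 m), for 0.05 s.
At the end, for the whole second after the job is handed in: The closed dish lies still and released on the second rack, lid against the rails (within 4 mm and 7 degrees), lid centre within 6 mm of the middle line and at the studs (x within 18 mm of the bed's origin); lid and base are joined (origins within 6 mm, axes within 7 degrees) (distance between lid and dish below 0.006 m and angle between the z axis of lid and the z axis of dish, either way round below 0.12 rad and angle between dish's own z axis and vertical above 2.05 rad and angle between the z axis of dish and the z axis of rack_bed, either way round below 0.12 rad and z of lid in the frame of rack_bed between 0.012 and 0.02 m and y of lid in the frame of rack_bed between -0.006 and 0.006 m and x of lid in the frame of rack_bed between -0.018 and 0.018 m and linear speed of each of dish, lid below 0.02 m/s and contact force between the fingers and dish below 0.05 N and contact force between the fingers and lid below 0.05 N); the robot touches nothing.
It fails at once if the lid comes away from the base (origins more than 8 mm apart) (distance between lid and dish above 0.008 m).
It fails at once if the dish drops or slides unheld (faster than 0.2 m/s while no finger touches it) (linear speed of dish above 0.2 m/s and contact force between the fingers and dish below 0.05 N and contact force between the fingers and lid below 0.05 N).
It fails at once if the dish is squeezed with more than 40 N (contact force between the fingers and dish above 40 N or contact force between the fingers and lid above 40 N).
It fails at once if the dish is pressed on the second rack with more than 25 N (contact force between any of lid, dish and rack_bed above 25 N).
It fails at once if another thing on the bench is moved by more than 30 mm (distance of any of timer, marker, jar_lid, tape_roll, steel_tin, beaker, flask from where it was at the start of the episode above 0.03 m).
It also fails if it takes over 56 s, if anything falls off the work surface, if the arm or the gripper's body presses on something with over 40 N, if the wrist force passes 120 N, or if a joint passes its speed limit or range.

## Working session

There is one attempt and no reset: what is moved stays moved. The work goes in short steps, Python scripts to look and compute and a tool call to move; the robot and the scene stay as the last step left them, time stands still between calls to the robot, and variables do not carry over. Pictures are saved under pics/ and viewed, at most 10 in all, crops included, and the job is handed in when it is done.

Besides the shell and the picture viewer there is one more tool, called in YAML: its name, and indented under it one key for each argument. drive_tool: Moves the arm, as the interface text tells. Its arguments: {"type":"object","properties":{"plan":{"type":"array","items":{"type":"object","properties":{"x":{"type":"number"},"y":{"type":"number"},"z":{"type":"number"},"ax":{"type":"number"},"ay":{"type":"number"},"az":{"type":"number"},"hand":{"type":"number"}}}},"grip_force":{"type":"number"}},"required":["plan"]}

```bash
mkdir -p pics; python3 - <<'E'
from rig import monitor, imaging, r
import cv2
for n in("scene","top"):
    im=imaging.grab_frame(n); cv2.imwrite(f"pics/{n}0.png",cv2.resize(im[:,:,::-1],(800,600),interpolation=cv2.INTER_CUBIC)); cv2.imwrite(f"pics/{n}0_raw.png",im[:,:,::-1])
    c=imaging.camera_info(n); print(n,c)
print(monitor.sense())
E
```

```text
scene {'mtx': array([[401.54973379,   0.        , 286.04346111],
       [  0.        , 401.54973379, 212.39232759],
       [  0.        ,   0.        ,   1.        ]]), 'dist': array([-0.01975619,  0.        ,  0.        ,  0.        ,  0.        ]), 'R': array([[-0.46525624, -0.88515082, -0.00668316],
       [-0.45583249,  0.24605473, -0.85537934],
       [ 0.75878414, -0.39492417, -0.517959  ]]), 't': array([311.23604064, 370.42181051, 578.56947453])}
top {'mtx': array([[530.72114869,   0.        , 273.4306413 ],
       [  0.        , 530.72114869, 214.98338935],
       [  0.        ,   0.        ,   1.        ]]), 'dist': array([-0.15092582,  0.        ,  0.        ,  0.        ,  0.        ]), 'R': array([[ 0.02144802, -0.99973982, -0.0077632 ],
       [-0.99855388, -0.02103841, -0.04947255],
       [ 0.04929635,  0.00881306, -0.99874531]]), 't': array([  39.1481304 ,  622.1549633 , 1424.00027645])}
{'clock': 0.1, 'qpos': array([ 1.16461809e+00,  3.53604506e-01,  1.63404597e+00,  3.68649661e-05,
        1.15524285e+00, -2.41486858e-03]), 'qvel': array([ 5.47063809e-05, -3.17683444e-03, -1.20374545e-03,  3.72200827e-04,
        1.37667431e-03, -1.28135454e-03]), 'joint_efforts': array([ 1.01819103e-03, -6.06358695e+01, -3.42821789e+01,  6.19529806e-05,
        3.87207168e-03, -2.37652824e-05]), 'eef_pos': array([245.37701679, 574.34391413, 230.6266739 ]), 'tcp_rot': array([-3.14029207e+00, -3.68489657e-05,  2.73781435e+00]), 'contact_force': array([ 0.24805667, -0.23633332,  0.33173461]), 'wrist_torque': array([ 0.00925668, -0.00124399, -0.05471599]), 'grasp_force': 0.0, 'opening': 1.001021177723264}
```

View pics/scene0.png

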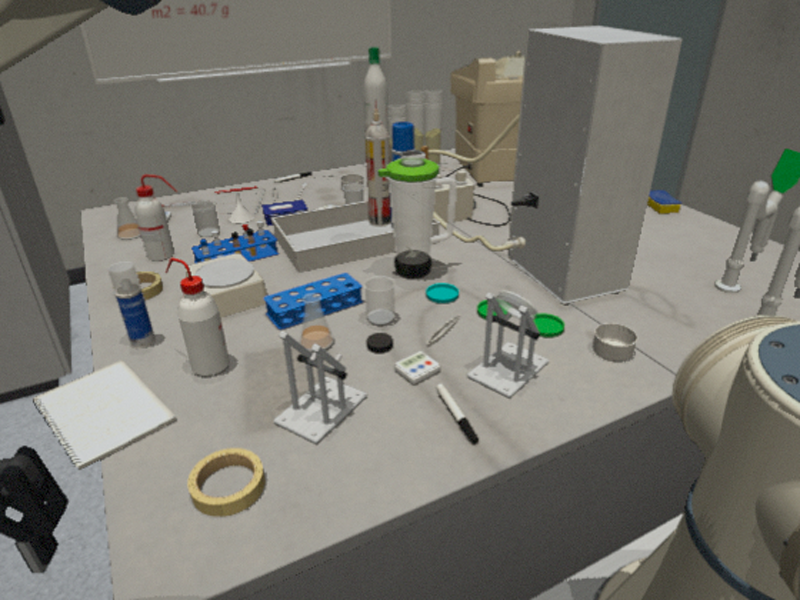

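View pics/top0.png

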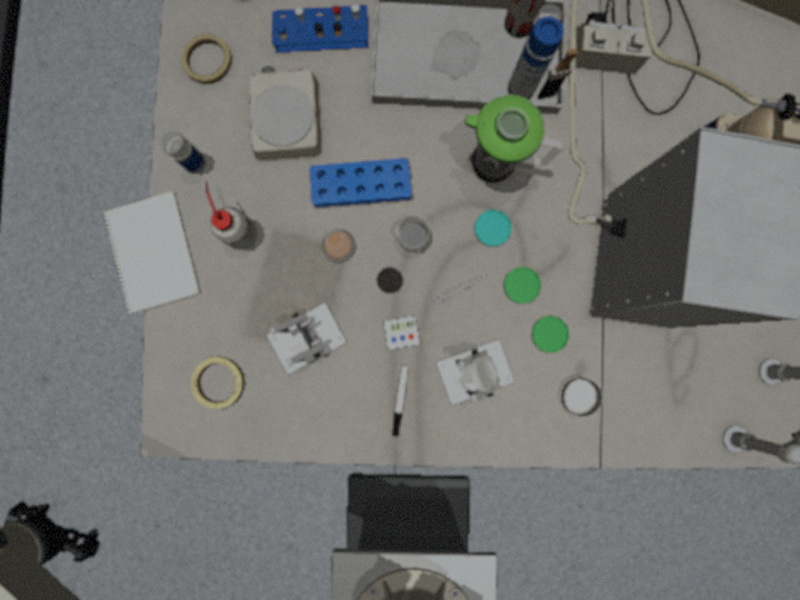

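```bash
python3 - <<'E'
import cv2,numpy as np
def c(n,u,v):
    im=cv2.imread(f"pics/{n}0_raw.png")[v-37:v+38,u-50:u+50]
    return cv2.resize(im,(400,300),interpolation=cv2.INTER_CUBIC)
cv2.imwrite("pics/crops.png",np.vstack([np.hstack([c("top",334,260),c("scene",357,240)]),np.hstack([c("top",213,237),c("scene",224,270)])]))
E
```

```text
(no output)
```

View pics/crops.png

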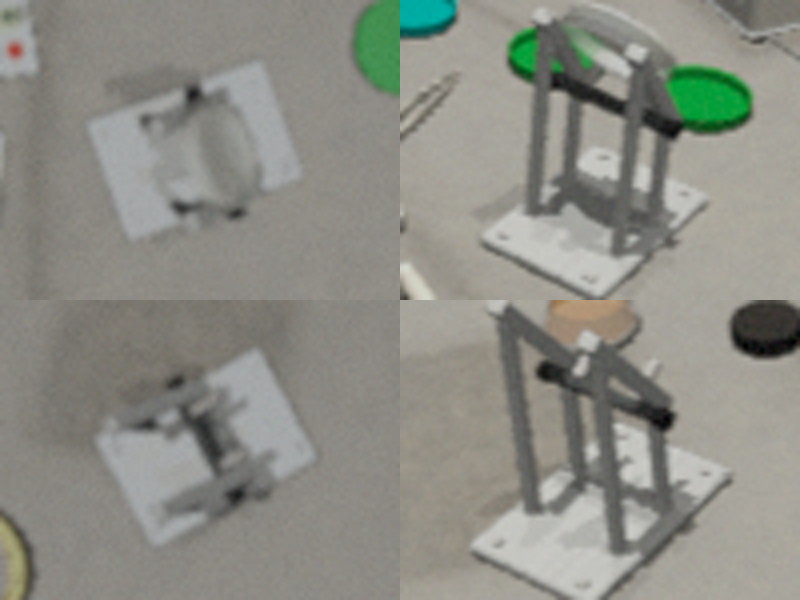

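```bash
cat > h.py <<'E'
import numpy as np, cv2, json
from scipy.optimize import least_squares
from scipy.spatial.transform import Rotation as Ro
from rig import monitor, imaging, r
CI={n:imaging.camera_info(n) for n in("scene","top")}
def proj(n,X):
    c=CI[n]; return cv2.projectPoints(np.atleast_2d(X).astype(float),cv2.Rodrigues(c["R"])[0],c["t"],c["mtx"],c["dist"])[0][:,0]
def place(p,L): return Ro.from_euler('z',p[2]).apply(L)+[p[0],p[1],0]
Rb=Ro.from_euler('y',np.deg2rad(54)).as_matrix()  # bed in stand frame
def bed(p):
    R=Ro.from_euler('z',p[2]).as_matrix()@Rb; return R,np.array([p[0],p[1],125.])
E
python3 - <<'E'
from h import *
C=np.array([[-65,44,8],[65,44,8],[65,-44,8],[-65,-44,8]],float)
def fit(name,tp,to,sp,so):
    tp=np.array(tp)/4+to; sp=np.array(sp)/4+so
    best=None
    for k in range(4):
        s=np.roll(sp,k,0)
        f=lambda p:np.r_[(proj("top",place(p,C))-tp).ravel(),(proj("scene",place(p,C))-s).ravel()]
        for x0 in(350,):
            o=least_squares(f,[350,0,-1.2],x_scale=[100,100,1])
            if best is None or o.cost<best.cost: best=o;bk=k
    print(name,best.x,best.cost,bk,best.fun.round(1)); return best.x.tolist()
a=fit("stand",[[90,123],[262,62],[300,176],[133,240]],[284,223],[[82,240],[200,150],[307,200],[205,292]],[307,203])
b=fit("rack",[[95,137],[258,50],[315,158],[157,245]],[163,200],[[72,248],[232,125],[332,175],[200,300]],[174,233])
json.dump([a,b],open("p.json","w"))
for p in(a,b):
    R,t=bed(p)
    print("slope dir",R[:,0].round(3),"bed z",R[:,2].round(3))
    for n in("top","scene"): print(n,proj(n,[t+R@[35,20,13],t+R@[35,-20,13],t+R@[-38,31,0],t+R@[-38,-31,0],t+R@[0,0,16]]).round(1).tolist())
E
```

```text
stand [ 499.51408797 -110.78057936   -1.20116716] 15.300996766580365 0 [-2.   0.3 -0.3 -0.8  1.3  1.  -1.7  1.5 -0.1 -1.7 -0.6 -2.4  2.2 -1.9
 -0.1  0.6]
rack [555.91104516 212.2293059   -1.05201786] 15.385700294669858 0 [-0.7  0.7  0.2 -0.2  1.2  1.1 -1.1  2.   0.2 -1.7 -2.3 -2.   2.  -2.
 -1.1  0.7]
slope dir [ 0.212 -0.548 -0.809] bed z [ 0.292 -0.754  0.588]
top [[345.1, 250.8], [350.5, 265.6], [325.8, 254.5], [334.5, 278.3], [342.6, 261.1]]
scene [[360.5, 215.4], [374.9, 221.1], [345.9, 204.0], [369.3, 213.1], [364.8, 210.4]]
slope dir [ 0.291 -0.51  -0.809] bed z [ 0.401 -0.703  0.588]
top [[216.9, 224.8], [224.3, 238.6], [193.3, 230.6], [205.2, 252.8], [212.9, 235.0]]
scene [[225.0, 239.7], [239.1, 245.3], [202.1, 230.4], [225.2, 239.5], [225.5, 235.2]]
```

```bash
python3 - <<'E'
from h import *
from scipy.optimize import minimize
from scipy.ndimage import map_coordinates, gaussian_filter
P=json.load(open("p.json"))
s=np.linspace(-.95,.95,60)
def edges(g): 
    a,b=65+g,44+g
    return np.vstack([np.c_[s*65,0*s+b],np.c_[s*65,0*s-b],np.c_[0*s+a,s*44],np.c_[0*s-a,s*44]])
for nm,p0 in zip(("stand","rack"),P):
  for cams in(("top",),("scene",),("top","scene")):
    ims={n:gaussian_filter(cv2.cvtColor(cv2.imread(f"pics/{n}0_raw.png"),cv2.COLOR_BGR2GRAY).astype(float),.7) for n in cams}
    def f(p):
        t=0
        for n in cams:
            v=[]
            for g in(-2.5,2.5):
                L=edges(g); q=proj(n,place(p,np.c_[L,0*L[:,0]+8]))
                v.append(map_coordinates(ims[n],[q[:,1],q[:,0]],order=1))
            t-=np.clip(v[0]-v[1],-10,40).mean()
        return t
    best=min((minimize(f,np.array(p0)+np.array(d),method="Nelder-Mead",options=dict(initial_simplex=np.array(p0)+np.array(d)+np.array([[0,0,0],[4,0,0],[0,4,0],[0,0,.04]]))) for d in [(0,0,0),(4,0,0),(-4,0,0),(0,4,0),(0,-4,0),(0,0,.05),(0,0,-.05)]),key=lambda o:o.fun)
    print(nm,cams,best.x.round(3),best.fun.round(2))
c=CI["top"];print(-c["R"].T@c["t"])
# q6 options
for nm,p in zip(("stand","rack"),P):
    R,t=bed(p)
    for sg in(1,-1):
        T=np.c_[sg*R[:,1],sg*R[:,2],R[:,0]]
        w=t-200*R[:,0]; q1=np.arctan2(w[1],w[0])
        for q23 in(1.5,1.9,2.3):
            M=(Ro.from_euler('z',q1)*Ro.from_euler('y',q23)).inv()*Ro.from_matrix(T)
            print(nm,sg,q23,"q1",q1.round(2),"q4,q5,q6",M.as_euler('ZYZ').round(2)-[0,0,np.pi/2])
E
```

```text
stand ('top',) [ 501.398 -111.036   -1.204] -13.75
stand ('scene',) [ 501.024 -106.386   -1.193] -21.46
stand ('top', 'scene') [ 501.446 -108.493   -1.195] -32.5
rack ('top',) [560.132 214.49   -1.06 ] -16.76
rack ('scene',) [556.63  216.87   -1.043] -26.53
rack ('top', 'scene') [558.814 215.091  -1.052] -40.91
[ 550.21758796   39.67729093 1453.29710668]
stand 1 1.5 q1 -0.0 q4,q5,q6 [-0.59        1.41        1.22920367]
stand 1 1.9 q1 -0.0 q4,q5,q6 [-0.67        1.09        1.46920367]
stand 1 2.3 q1 -0.0 q4,q5,q6 [-0.87        0.8        -4.47079633]
stand -1 1.5 q1 -0.0 q4,q5,q6 [-0.59        1.41       -1.92079633]
stand -1 1.9 q1 -0.0 q4,q5,q6 [-0.67        1.09       -1.67079633]
stand -1 2.3 q1 -0.0 q4,q5,q6 [-0.87        0.8        -1.33079633]
rack 1 1.5 q1 0.56 q4,q5,q6 [-0.63        1.65        1.56920367]
rack 1 1.9 q1 0.56 q4,q5,q6 [-0.65        1.33       -4.48079633]
rack 1 2.3 q1 0.56 q4,q5,q6 [-0.76        1.02       -4.20079633]
rack -1 1.5 q1 0.56 q4,q5,q6 [-0.63        1.65       -1.58079633]
rack -1 1.9 q1 0.56 q4,q5,q6 [-0.65        1.33       -1.34079633]
rack -1 2.3 q1 0.56 q4,q5,q6 [-0.76        1.02       -1.06079633]
```

```bash
cat >> h.py <<'E'
S=[501.3,-109,-1.197]; K=[558.8,215,-1.052]
def tgt(p,s,x,y,z):
    "tool z down the slope, tool y = s*bed z, TCP at bed (x,y,z)"
    R,t=bed(p); return np.c_[s*R[:,1],s*R[:,2],R[:,0]], t+R@[x,y,z]
def rel(T,pos):
    m=monitor.sense(); R0=Ro.from_euler('xyz',m["tcp_rot"])
    d=R0.inv().apply(np.array(pos)-m["eef_pos"])/50
    a=np.rad2deg((R0.inv()*Ro.from_matrix(T)).as_rotvec())/6
    print("xyz",d.round(3).tolist(),"a",a.round(3).tolist(),"deg",np.linalg.norm(a)*6)
def st():
    m=monitor.sense(); print(m["clock"],m["eef_pos"].round(1),m["tcp_rot"].round(3),"q",m["qpos"].round(2),"F",m["contact_force"].round(2),"M",m["wrist_torque"].round(2),m["grasp_force"],m["opening"])
def inbed(p):
    m=monitor.sense(); R,t=bed(p); print("TCP in bed",(R.T@(m["eef_pos"]-t)).round(2)); print("F in bed",(R.T@m["contact_force"]).round(2))
E
python3 - <<'E'
from h import *
T,p=tgt(S,1,-97,0,7); print(p); rel(T,p); rel(T,p+[0,0,60])
E
```

```text
[482.54868388 -61.19392052 207.58914522]
xyz [-9.356, -9.824, 0.473] a [-2.889, -7.024, 21.665] deg 137.74652411393402
xyz [-9.356, -9.826, -0.727] a [-2.889, -7.024, 21.665] deg 137.74652411393402
```

drive_tool:
  plan:
    - {"x": -0.6,"y": -0.6,"z": -1.5,"ax": -0.2,"ay": -0.4,"az": 1.3,"hand": 50}
    - {"x": -1.2,"y": -1.2,"z": -1.5,"ax": -0.4,"ay": -0.9,"az": 2.7,"hand": 50}
    - {"x": -1.8,"y": -1.9,"z": -1.5,"ax": -0.55,"ay": -1.3,"az": 4.0,"hand": 50}
    - {"x": -2.4,"y": -2.5,"z": -1.5,"ax": -0.7,"ay": -1.75,"az": 5.4,"hand": 50}
    - {"x": -3.0,"y": -3.1,"z": -1.5,"ax": -0.9,"ay": -2.2,"az": 6.7,"hand": 50}
    - {"x": -3.6,"y": -3.75,"z": -1.5,"ax": -1.1,"ay": -2.6,"az": 8.1,"hand": 50}
    - {"x": -4.2,"y": -4.4,"z": -1.5,"ax": -1.25,"ay": -3.05,"az": 9.4,"hand": 50}
    - {"x": -4.8,"y": -5.0,"z": -1.5,"ax": -1.4,"ay": -3.5,"az": 10.8,"hand": 50}

```text
clock: 0.9
eef_pos: [368.0, 248.4, 306.2]
tcp_rot: [2.832, 0.213, 1.558]
contact_force: [1.1, 1.0, -0.2]
opening: 0.584
grasp_force: 0.0
```

```bash
python3 -c "
from h import *
st();T,p=tgt(S,1,-97,0,7); rel(T,p); rel(T,p+[0,0,60])"
```

```text
0.9 [368.  248.4 306.2] [2.832 0.213 1.558] q [ 0.87 -0.04  1.99 -0.4   1.18  1.01] F [ 1.07  1.   -0.22] M [ 0.08  0.11 -0.07] 0.0 0.5837464651864149
xyz [-5.607, 1.27, 3.8] a [-1.465, -3.497, 10.864] deg 69.03946291885991
xyz [-5.861, 1.628, 2.683] a [-1.465, -3.497, 10.864] deg 69.03946291885991
```

drive_tool:
  plan:
    - {"x": -0.75,"y": 0.2,"z": 0.35,"ax": -0.2,"ay": -0.45,"az": 1.35,"hand": 50}
    - {"x": -1.5,"y": 0.4,"z": 0.7,"ax": -0.35,"ay": -0.9,"az": 2.7,"hand": 50}
    - {"x": -2.2,"y": 0.6,"z": 1.0,"ax": -0.55,"ay": -1.3,"az": 4.1,"hand": 50}
    - {"x": -2.95,"y": 0.8,"z": 1.35,"ax": -0.75,"ay": -1.75,"az": 5.4,"hand": 50}
    - {"x": -3.7,"y": 1.0,"z": 1.7,"ax": -0.9,"ay": -2.2,"az": 6.8,"hand": 50}
    - {"x": -4.4,"y": 1.2,"z": 2.0,"ax": -1.1,"ay": -2.6,"az": 8.1,"hand": 50}
    - {"x": -5.15,"y": 1.4,"z": 2.35,"ax": -1.3,"ay": -3.05,"az": 9.5,"hand": 50}
    - {"x": -5.86,"y": 1.63,"z": 2.68,"ax": -1.465,"ay": -3.5,"az": 10.86,"hand": 50}

```text
clock: 1.7
eef_pos: [484.2, -60.1, 267.1]
tcp_rot: [2.514, 0.002, 0.38]
contact_force: [0.5, 0.9, 0.6]
opening: 0.582
grasp_force: 0.0
```

```bash
python3 -c "
from h import *
st();T,p=tgt(S,1,-97,0,7); rel(T,p); rel(T,p+[0,0,60])"
```

```text
1.7 [484.2 -60.1 267.1] [2.514e+00 2.000e-03 3.800e-01] q [ 0.3   0.08  2.06 -0.73  1.07  1.87] F [0.54 0.92 0.57] M [0.3  0.12 0.09] 0.0 0.582192350469159
xyz [-0.036, -0.692, 0.969] a [-0.007, -0.017, 0.062] deg 0.38991761602294805
xyz [-0.039, 0.012, -0.002] a [-0.007, -0.017, 0.062] deg 0.38991761602294805
```

drive_tool:
  plan:
    - {"x": -0.035,"y": -0.3,"z": 0.45,"az": 0.06,"hand": 50}
    - {"x": -0.035,"y": -0.69,"z": 0.97,"az": 0.06,"hand": 50}
    - {"x": -0.035,"y": -0.69,"z": 0.97,"az": 0.06,"hand": 50}
    - {"x": -0.035,"y": -0.69,"z": 0.97,"az": 0.06,"hand": 50}

```text
invalid input
```

```bash
cat >> h.py <<'E'
def look(k,specs,pts=()):
    "specs: (cam,u,v) crops 100x75 at 4x; pts: 3D points drawn as small crosses"
    ims={n:imaging.grab_frame(n)[:,:,::-1] for n in dict.fromkeys(s[0] for s in specs)}; o=[]
    for n,u,v in specs:
        c=cv2.resize(np.ascontiguousarray(ims[n][v-37:v+38,u-50:u+50]),(400,300),interpolation=cv2.INTER_CUBIC)
        if len(pts):
            for q in proj(n,np.array(pts)): cv2.circle(c,(int((q[0]-u+50)*4+2),int((q[1]-v+37)*4+2)),2,(0,0,255),-1)
        o.append(c)
    o=np.hstack(o) if len(o)<3 else np.vstack([np.hstack(o[:2]),np.hstack(o[2:])])
    cv2.imwrite(f"pics/{k}.png",o)
E
python3 -c "
from h import *
st();T,p=tgt(S,1,-97,0,7); rel(T,p); inbed(S)
R,t=bed(S); a=np.linspace(0,2*np.pi,16,endpoint=False)
pts=t+(R@np.c_[36*np.cos(a),36*np.sin(a),0*a+16].T).T
m=monitor.sense(); tz=Ro.from_euler('xyz',m['tcp_rot']).as_matrix()
pts=np.vstack([pts,m['eef_pos'],m['eef_pos']+tz[:,1]*25,m['eef_pos']-tz[:,1]*25])
look('pre',[('top',334,255),('scene',357,225)],pts)"
```

```text
1.7 [484.2 -60.1 267.1] [2.514e+00 2.000e-03 3.800e-01] q [ 0.3   0.08  2.06 -0.73  1.07  1.87] F [0.54 0.92 0.57] M [0.3  0.12 0.09] 0.0 0.582192350469159
xyz [-0.036, -0.692, 0.969] a [-0.007, -0.017, 0.062] deg 0.38991761602294805
TCP in bed [-145.44    1.94   41.64]
F in bed [-0.85  0.84 -0.2 ]
```

View pics/pre.png

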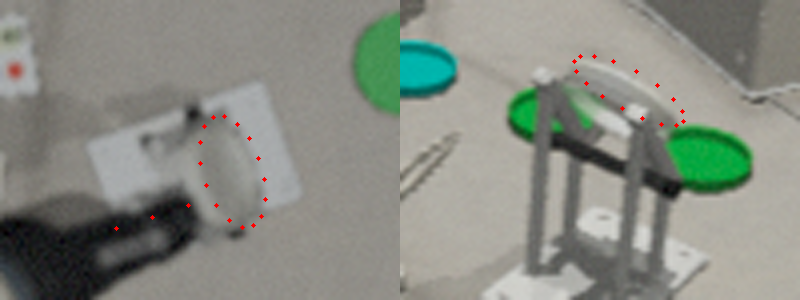

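drive_tool:
  plan:
    - {"x": -0.035,"y": -0.3,"z": 0.45,"ax": 0,"ay": 0,"az": 0.06,"hand": 50}
    - {"x": -0.035,"y": -0.69,"z": 0.97,"ax": 0,"ay": 0,"az": 0.06,"hand": 50}
    - {"x": -0.035,"y": -0.69,"z": 0.97,"ax": 0,"ay": 0,"az": 0.06,"hand": 50}

```text
clock: 2.1
eef_pos: [480.1, -59.8, 204.9]
tcp_rot: [2.516, 0.007, 0.381]
contact_force: [0.1, 0.5, 0.4]
opening: 0.59
grasp_force: 0.0
```

```bash
cat >> h.py <<'E'
def look8(k,specs,pts=()):
    o=[]
    for n,u,v in specs:
        im=imaging.grab_frame(n)[:,:,::-1]
        c=cv2.resize(np.ascontiguousarray(im[v-37:v+38,u-25:u+25]),(400,600),interpolation=cv2.INTER_CUBIC)
        c=cv2.convertScaleAbs(c,alpha=1.4,beta=-50)
        for q in proj(n,np.array(pts)): cv2.circle(c,(int((q[0]-u+25)*8+4),int((q[1]-v+37)*8+4)),2,(0,0,255),-1)
        o.append(c)
    cv2.imwrite(f"pics/{k}.png",np.hstack(o))
E
python3 -c "
from h import *
st();T,p=tgt(S,1,-97,0,7); rel(T,p); inbed(S)
R,t=bed(S); a=np.linspace(0,2*np.pi,16,endpoint=False)
pts=t+(R@np.c_[36*np.cos(a),36*np.sin(a),0*a+16].T).T
B=t+(R@np.array([[-38,25,0],[-38,37,0],[-38,-25,0],[-38,-37,0],[55,25,0],[55,37,0.],[55,-25,0],[55,-37,0]]).T).T
pts=np.vstack([pts,B])
look8('pre2',[('top',334,255),('scene',362,220)],pts)"
```

```text
2.1 [480.1 -59.8 204.9] [2.516 0.007 0.381] q [ 0.3   0.17  2.13 -0.79  0.97  1.99] F [0.07 0.46 0.38] M [ 0.25  0.08 -0.02] 0.0 0.589810936651864
xyz [0.035, 0.066, -0.018] a [-0.028, 0.013, 0.094] deg 0.5930938720798276
TCP in bed [-96.11  -1.77   3.71]
F in bed [-0.55  0.24 -0.1 ]
```

View pics/pre2.png

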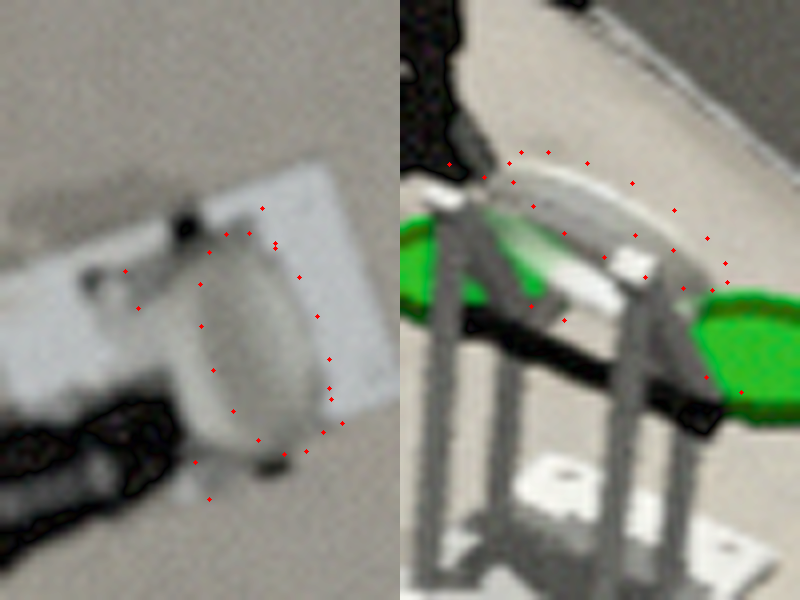

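```bash
cat >> h.py <<'E'
def bed(p):
    R=Ro.from_euler('z',p[2]).as_matrix(); return R@Rb,np.array([p[0],p[1],125.])+R@[-5,0,0]
E
python3 -c "
from h import *
inbed(S)
T,p=tgt(S,1,-97,0,7); rel(T,p);T,p=tgt(S,1,13,0,7); rel(T,p)
R,t=bed(S); a=np.linspace(0,2*np.pi,16,endpoint=False)
pts=t+(R@np.c_[36*np.cos(a),36*np.sin(a),0*a+16].T).T
B=t+(R@np.array([[-38,25,0],[-38,37,0],[-38,-25,0],[-38,-37,0],[55,25,0],[55,37,0.],[55,-25,0],[55,-37,0]]).T).T
pts=np.vstack([pts,B])
R,t=bed(K)
B=t+(R@np.array([[-38,25,0],[-38,37,0],[-38,-25,0],[-38,-37,0],[55,25,0],[55,37,0.],[55,-25,0],[55,-37,0],[35,20,13],[35,-20,13]]).T).T
pts=np.vstack([pts,B])
look('pre3',[('top',334,260),('scene',362,220),('top',213,237),('scene',224,255)],pts)"
```

```text
TCP in bed [-95.64   0.56  10.06]
F in bed [-0.11  0.46 -0.86]
xyz [-0.011, -0.061, -0.027] a [-0.013, -0.026, 0.075] deg 0.4817902442623221
xyz [-0.017, -0.058, 2.173] a [-0.013, -0.026, 0.075] deg 0.4817902442623221
```

View pics/pre3.png

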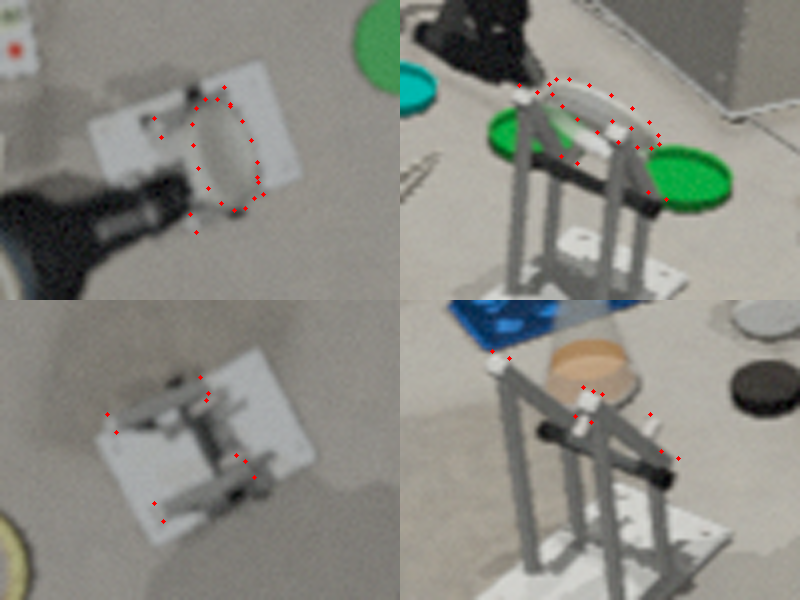

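drive_tool:
  plan:
    - {"x": -0.015,"y": -0.06,"z": 0.5,"ax": 0,"ay": 0,"az": 0.07,"hand": 50}
    - {"x": -0.015,"y": -0.06,"z": 1.0,"ax": 0,"ay": 0,"az": 0.07,"hand": 50}
    - {"x": -0.015,"y": -0.06,"z": 1.4,"ax": 0,"ay": 0,"az": 0.07,"hand": 50}
    - {"x": -0.015,"y": -0.06,"z": 1.8,"ax": 0,"ay": 0,"az": 0.07,"hand": 50}
    - {"x": -0.015,"y": -0.06,"z": 2.1,"ax": 0,"ay": 0,"az": 0.07,"hand": 50}
    - {"x": -0.015,"y": -0.06,"z": 2.17,"ax": 0,"ay": 0,"az": 0.07,"hand": 50}
    - {"x": -0.015,"y": -0.06,"z": 2.17,"ax": 0,"ay": 0,"az": 0.07,"hand": 50}
    - {"x": -0.015,"y": -0.06,"z": 2.17,"ax": 0,"ay": 0,"az": 0.07,"hand": 50}

```text
clock: 3.1
eef_pos: [505.4, -116.4, 119.5]
tcp_rot: [2.514, -0.005, 0.375]
contact_force: [-1.0, -0.5, -0.4]
opening: 0.584
grasp_force: 0.0
```

```bash
python3 -c "
from h import *
st();inbed(S);T,p=tgt(S,1,13,0,7); rel(T,p)"
```

```text
3.1 [ 505.4 -116.4  119.5] [ 2.514 -0.005  0.375] q [ 0.16  0.34  2.17 -0.99  0.75  2.14] F [-1.   -0.53 -0.39] M [ 0.23  0.08 -0.02] 0.0 0.5843884646536143
TCP in bed [12.27  1.09  7.56]
F in bed [ 0.4  -1.12 -0.13]
xyz [-0.022, -0.011, 0.015] a [-0.009, -0.048, -0.023] deg 0.32459357867926963
```

drive_tool:
  plan:
    - {"x": 0,"y": 0,"z": 0,"ax": 0,"ay": 0,"az": 0,"hand": 30}
    - {"x": 0,"y": 0,"z": 0,"ax": 0,"ay": 0,"az": 0,"hand": 22}
    - {"x": 0,"y": 0,"z": 0,"ax": 0,"ay": 0,"az": 0,"hand": 20}
    - {"x": 0,"y": 0,"z": 0,"ax": 0,"ay": 0,"az": 0,"hand": 18}
    - {"x": 0,"y": 0,"z": 0,"ax": 0,"ay": 0,"az": 0,"hand": 17}
    - {"x": 0,"y": 0,"z": 0,"ax": 0,"ay": 0,"az": 0,"hand": 16}
    - {"x": 0,"y": 0,"z": 0,"ax": 0,"ay": 0,"az": 0,"hand": 16}
  grip_force: 20

```text
clock: 3.8
eef_pos: [504.8, -116.9, 118.6]
tcp_rot: [2.514, -0.004, 0.374]
contact_force: [-0.8, -1.0, 3.4]
opening: 0.188
grasp_force: 1.2
```

```bash
python3 -c "
from h import *
st();inbed(S)"
```

```text
3.8 [ 504.8 -116.9  118.6] [ 2.514 -0.004  0.374] q [ 0.16  0.34  2.17 -0.99  0.75  2.14] F [-0.79 -0.96  3.45] M [-0.14  0.03 -0.09] 1.2243347615003586 0.18750605374151477
TCP in bed [13.16  0.38  7.28]
F in bed [-2.43 -1.09  2.52]
```

drive_tool:
  plan:
    - {"x": 0,"y": 0.01,"z": 0,"ax": 0,"ay": 0,"az": 0,"hand": 15.5}
    - {"x": 0,"y": 0.01,"z": 0,"ax": 0,"ay": 0,"az": 0,"hand": 15}
    - {"x": 0,"y": 0.01,"z": 0,"ax": 0,"ay": 0,"az": 0,"hand": 15}

```text
clock: 4.1
eef_pos: [504.8, -117.0, 118.7]
tcp_rot: [2.515, -0.004, 0.375]
contact_force: [-1.0, 1.8, 3.4]
opening: 0.181
grasp_force: 19.4
```

```bash
python3 -c "
from h import *
st();inbed(S)"
```

```text
4.1 [ 504.8 -117.   118.7] [ 2.515 -0.004  0.375] q [ 0.16  0.34  2.17 -0.99  0.75  2.14] F [-1.05  1.76  3.38] M [ 0.24  0.17 -0.02] 19.443047046661377 0.18147639074902894
TCP in bed [13.17  0.39  7.38]
F in bed [-3.92 -0.33  0.35]
```

drive_tool:
  plan:
    - {"x": 0,"y": 0.06,"z": 0,"ax": 0,"ay": 0,"az": 0,"hand": 15}
    - {"x": 0,"y": 0.2,"z": 0,"ax": 0,"ay": 0,"az": 0,"hand": 15}
    - {"x": 0,"y": 0.4,"z": 0,"ax": 0,"ay": 0,"az": 0,"hand": 15}
    - {"x": 0,"y": 0.6,"z": 0,"ax": 0,"ay": 0,"az": 0,"hand": 15}
    - {"x": 0,"y": 0.85,"z": 0,"ax": 0,"ay": 0,"az": 0,"hand": 15}
    - {"x": 0,"y": 1.1,"z": -0.1,"ax": 0,"ay": 0,"az": 0,"hand": 15}
    - {"x": 0,"y": 1.3,"z": -0.3,"ax": 0,"ay": 0,"az": 0,"hand": 15}
    - {"x": 0,"y": 1.4,"z": -0.5,"ax": 0,"ay": 0,"az": 0,"hand": 15}

```text
clock: 4.9
eef_pos: [520.2, -157.3, 181.1]
tcp_rot: [2.514, -0.004, 0.373]
contact_force: [0.2, 0.9, -0.5]
opening: 0.183
grasp_force: 19.5
```

```bash
python3 -c "
from h import *
st();inbed(S)
T,p=tgt(K,-1,-75,0,78); print(p); rel(T,p)
rel(T,[500,40,300])"
```

```text
4.9 [ 520.2 -157.3  181.1] [ 2.514 -0.004  0.373] q [ 0.06  0.24  2.11 -0.89  0.8   1.9 ] F [ 0.21  0.87 -0.45] M [0.29 0.05 0.06] 19.530469179153442 0.1834021815202711
TCP in bed [-1.201e+01 -4.000e-02  7.898e+01]
F in bed [-0.06  0.52 -0.86]
[565.7513278  202.82529239 231.52352426]
xyz [3.48, -4.578, -4.544] a [1.182, 0.011, 28.827] deg 173.10854532892978
xyz [1.073, -1.701, -4.163] a [1.182, 0.011, 28.827] deg 173.10854532892978
```

drive_tool:
  plan:
    - {"x": 0.05,"y": -0.05,"z": -0.3,"ax": 0,"ay": 0,"az": -0.4,"hand": 15}
    - {"x": 0.15,"y": -0.2,"z": -0.8,"ax": 0,"ay": 0,"az": -1.4,"hand": 15}
    - {"x": 0.3,"y": -0.4,"z": -1.4,"ax": 0,"ay": 0,"az": -2.6,"hand": 15}
    - {"x": 0.45,"y": -0.65,"z": -2.0,"ax": 0,"ay": 0,"az": -3.8,"hand": 15}
    - {"x": 0.6,"y": -0.9,"z": -2.6,"ax": 0,"ay": 0,"az": -5.0,"hand": 15}
    - {"x": 0.75,"y": -1.2,"z": -3.2,"ax": 0,"ay": 0,"az": -6.2,"hand": 15}
    - {"x": 0.9,"y": -1.45,"z": -3.8,"ax": 0,"ay": 0,"az": -7.4,"hand": 15}
    - {"x": 1.07,"y": -1.7,"z": -4.16,"ax": 0,"ay": 0,"az": -8.4,"hand": 15}

```text
clock: 5.7
eef_pos: [499.5, 42.4, 300.7]
tcp_rot: [2.707, 0.466, 1.153]
contact_force: [0.5, -0.3, -0.8]
opening: 0.182
grasp_force: 19.6
```

drive_tool:
  plan:
    - {"x": 0,"y": 0,"z": 0,"ax": 0,"ay": 0,"az": -1.2,"hand": 15}
    - {"x": 0,"y": 0,"z": 0,"ax": 0,"ay": 0,"az": -2.4,"hand": 15}
    - {"x": 0,"y": 0,"z": 0,"ax": 0,"ay": 0,"az": -3.6,"hand": 15}
    - {"x": 0,"y": 0,"z": 0,"ax": 0,"ay": 0,"az": -4.8,"hand": 15}
    - {"x": 0,"y": 0,"z": 0,"ax": 0,"ay": 0,"az": -6,"hand": 15}
    - {"x": 0,"y": 0,"z": 0,"ax": 0,"ay": 0,"az": -7.2,"hand": 15}
    - {"x": 0,"y": 0,"z": 0,"ax": 0,"ay": 0,"az": -8.4,"hand": 15}
    - {"x": 0,"y": 0,"z": 0,"ax": 0,"ay": 0,"az": -9.6,"hand": 15}

```text
clock: 6.5
eef_pos: [499.3, 40.6, 299.1]
tcp_rot: [-2.922, 0.592, 2.331]
contact_force: [-0.1, 1.0, 0.0]
opening: 0.188
grasp_force: 19.6
```

```bash
python3 -c "
from h import *
st()
T,p=tgt(K,-1,-75,0,78); print(p); rel(T,p)
rel(T,[500,40,300])"
```

```text
6.5 [499.3  40.6 299.1] [-2.922  0.592  2.331] q [ 0.49  0.13  1.93 -0.66  1.25  0.06] F [-0.08  1.05  0.04] M [0.29 0.07 0.07] 19.570072889328003 0.1884704455983815
[565.7513278  202.82529239 231.52352426]
xyz [1.945, 3.191, -0.383] a [-0.481, -0.693, -13.08] deg 78.64237393438793
xyz [-0.026, 0.0, -0.005] a [-0.481, -0.693, -13.08] deg 78.64237393438793
```

drive_tool:
  plan:
    - {"x": 0,"y": 0,"z": 0,"ax": -0.05,"ay": -0.05,"az": -1.2,"hand": 15}
    - {"x": 0,"y": 0,"z": 0,"ax": -0.1,"ay": -0.1,"az": -2.4,"hand": 15}
    - {"x": 0,"y": 0,"z": 0,"ax": -0.15,"ay": -0.2,"az": -3.6,"hand": 15}
    - {"x": 0,"y": 0,"z": 0,"ax": -0.2,"ay": -0.25,"az": -4.8,"hand": 15}
    - {"x": 0,"y": 0,"z": 0,"ax": -0.2,"ay": -0.3,"az": -6,"hand": 15}
    - {"x": 0,"y": 0,"z": 0,"ax": -0.25,"ay": -0.4,"az": -7.2,"hand": 15}
    - {"x": 0,"y": 0,"z": 0,"ax": -0.3,"ay": -0.45,"az": -8.4,"hand": 15}
    - {"x": 0,"y": 0,"z": 0,"ax": -0.35,"ay": -0.5,"az": -9.6,"hand": 15}

```text
clock: 7.3
eef_pos: [499.2, 40.6, 299.0]
tcp_rot: [-2.531, 0.197, -2.932]
contact_force: [-1.0, -0.5, -1.0]
opening: 0.18
grasp_force: 19.6
```

```bash
python3 -c "
from h import *
st()
T,p=tgt(K,-1,-75,0,78); print(p); rel(T,p)
T,p=tgt(K,-1,-5,0,40); print(p); rel(T,p)
rel(T,[500,40,300])"
```

```text
7.3 [499.2  40.6 299. ] [-2.531  0.197 -2.932] q [ 0.5   0.09  1.97 -0.7   1.19 -0.92] F [-1.   -0.51 -0.96] M [0.32 0.2  0.  ] 19.57543283700943 0.1801328168374522
[565.7513278  202.82529239 231.52352426]
xyz [-1.674, 3.353, -0.26] a [-0.128, -0.19, -3.479] deg 20.9206940854565
[570.90916522 193.79174306 152.55649506]
xyz [-1.427, 4.087, 1.132] a [-0.128, -0.19, -3.479] deg 20.9206940854565
xyz [-0.016, -0.022, -0.005] a [-0.128, -0.19, -3.479] deg 20.9206940854565
```

drive_tool:
  plan:
    - {"x": -0.1,"y": 0.2,"z": -0.02,"ax": -0.01,"ay": -0.01,"az": -0.3,"hand": 15}
    - {"x": -0.35,"y": 0.7,"z": -0.06,"ax": -0.03,"ay": -0.05,"az": -0.8,"hand": 15}
    - {"x": -0.6,"y": 1.2,"z": -0.1,"ax": -0.05,"ay": -0.07,"az": -1.3,"hand": 15}
    - {"x": -0.85,"y": 1.7,"z": -0.14,"ax": -0.06,"ay": -0.1,"az": -1.8,"hand": 15}
    - {"x": -1.1,"y": 2.2,"z": -0.18,"ax": -0.08,"ay": -0.12,"az": -2.3,"hand": 15}
    - {"x": -1.35,"y": 2.7,"z": -0.22,"ax": -0.1,"ay": -0.15,"az": -2.8,"hand": 15}
    - {"x": -1.55,"y": 3.1,"z": -0.25,"ax": -0.12,"ay": -0.18,"az": -3.2,"hand": 15}
    - {"x": -1.674,"y": 3.353,"z": -0.26,"ax": -0.128,"ay": -0.19,"az": -3.479,"hand": 15}

```text
clock: 8.1
eef_pos: [567.4, 204.6, 230.6]
tcp_rot: [-2.513, 0.003, -2.627]
contact_force: [-0.3, -0.0, -0.2]
opening: 0.178
grasp_force: 19.6
```

```bash
python3 -c "
from h import *
st();inbed(K)
T,p=tgt(K,-1,-12,0,30); rel(T,p)"
```

```text
8.1 [567.4 204.6 230.6] [-2.513  0.003 -2.627] q [ 0.68  0.39  1.74 -0.67  1.21 -1.1 ] F [-0.29 -0.02 -0.21] M [0.37 0.24 0.03] 19.622100591659546 0.17796009842253127
TCP in bed [-74.66   2.26  76.86]
F in bed [ 0.1  -0.26 -0.22]
xyz [0.05, 0.937, 1.253] a [-0.001, -0.001, -0.046] deg 0.2740456941612307
```

drive_tool:
  plan:
    - {"x": 0.01,"y": 0.1,"z": 0.25,"ax": 0,"ay": 0,"az": -0.01,"hand": 15}
    - {"x": 0.02,"y": 0.2,"z": 0.6,"ax": 0,"ay": 0,"az": -0.02,"hand": 15}
    - {"x": 0.04,"y": 0.35,"z": 0.95,"ax": 0,"ay": 0,"az": -0.03,"hand": 15}
    - {"x": 0.05,"y": 0.5,"z": 1.2,"ax": 0,"ay": 0,"az": -0.05,"hand": 15}
    - {"x": 0.05,"y": 0.7,"z": 1.25,"ax": 0,"ay": 0,"az": -0.05,"hand": 15}
    - {"x": 0.05,"y": 0.85,"z": 1.25,"ax": 0,"ay": 0,"az": -0.05,"hand": 15}
    - {"x": 0.05,"y": 0.937,"z": 1.25,"ax": 0,"ay": 0,"az": -0.05,"hand": 15}
    - {"x": 0.05,"y": 0.937,"z": 1.25,"ax": 0,"ay": 0,"az": -0.05,"hand": 15}

```text
clock: 8.9
eef_pos: [564.3, 203.5, 153.7]
tcp_rot: [-2.513, 0.0, -2.622]
contact_force: [-0.0, -0.2, -0.4]
opening: 0.181
grasp_force: 19.6
```

```bash
python3 -c "
from h import *
st();inbed(K)
T,p=tgt(K,-1,-12,0,11); rel(T,p)
R,t=bed(K); a=np.linspace(0,2*np.pi,16,endpoint=False)
c=[-25,0,30-8]
pts=[t+R@(np.array(c)+[36*np.cos(u),36*np.sin(u),0]) for u in a]+[t+R@np.array(v) for v in([-38,25,0],[-38,37,0],[-38,-25,0],[-38,-37,0],[55,37,0],[55,-37,0])]
look('pl',[('top',213,237),('scene',224,250)],pts)"
```

```text
8.9 [564.3 203.5 153.7] [-2.513  0.    -2.622] q [ 0.68  0.48  1.8  -0.71  1.1  -1.  ] F [-0.01 -0.17 -0.43] M [ 0.32  0.13 -0.01] 19.622592329978943 0.1806211635868077
TCP in bed [-12.84  -0.92  31.22]
F in bed [ 0.43 -0.09 -0.14]
xyz [-0.019, 0.404, 0.017] a [-0.003, 0.008, 0.003] deg 0.055797151892865854
```

View pics/pl.png

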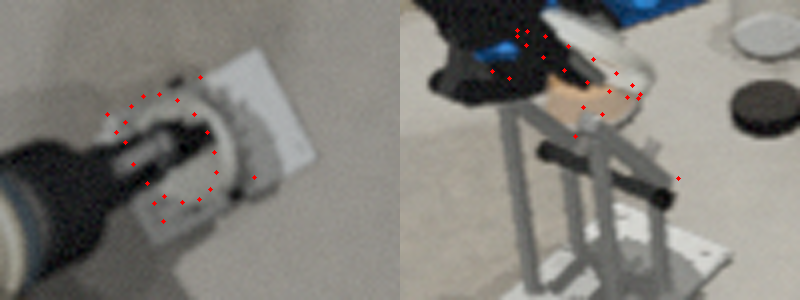

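drive_tool:
  plan:
    - {"x": -0.02,"y": 0.1,"z": 0,"ax": 0,"ay": 0,"az": 0,"hand": 15}
    - {"x": -0.02,"y": 0.2,"z": 0,"ax": 0,"ay": 0,"az": 0,"hand": 15}
    - {"x": -0.02,"y": 0.28,"z": 0,"ax": 0,"ay": 0,"az": 0,"hand": 15}
    - {"x": -0.02,"y": 0.32,"z": 0,"ax": 0,"ay": 0,"az": 0,"hand": 15}
    - {"x": -0.02,"y": 0.34,"z": 0,"ax": 0,"ay": 0,"az": 0,"hand": 15}
    - {"x": -0.02,"y": 0.34,"z": 0,"ax": 0,"ay": 0,"az": 0,"hand": 15}

```text
clock: 9.6
eef_pos: [558.4, 215.1, 143.5]
tcp_rot: [-2.513, -0.0, -2.623]
contact_force: [-0.8, -0.5, -0.2]
opening: 0.183
grasp_force: 19.6
```

```bash
python3 -c "
from h import *
st();inbed(K)"
```

```text
9.6 [558.4 215.1 143.5] [-2.513 -0.    -2.623] q [ 0.7   0.5   1.8  -0.71  1.1  -0.97] F [-0.84 -0.51 -0.25] M [0.26 0.15 0.01] 19.622013866901398 0.18312372563722004
TCP in bed [-12.14  -0.32  14.69]
F in bed [ 0.21 -0.98 -0.12]
```

drive_tool:
  plan:
    - {"x": 0,"y": 0.02,"z": 0,"ax": 0,"ay": 0,"az": 0,"hand": 15}
    - {"x": 0,"y": 0.04,"z": 0,"ax": 0,"ay": 0,"az": 0,"hand": 15}
    - {"x": 0,"y": 0.06,"z": 0,"ax": 0,"ay": 0,"az": 0,"hand": 15}
    - {"x": 0,"y": 0.06,"z": 0,"ax": 0,"ay": 0,"az": 0,"hand": 15}

```text
clock: 10.0
eef_pos: [557.2, 217.1, 141.7]
tcp_rot: [-2.513, -0.0, -2.623]
contact_force: [-0.3, -0.1, -0.3]
opening: 0.18
grasp_force: 19.6
```

drive_tool:
  plan:
    - {"x": 0,"y": 0.01,"z": 0,"ax": 0,"ay": 0,"az": 0,"hand": 15}
    - {"x": 0,"y": 0.02,"z": 0,"ax": 0,"ay": 0,"az": 0,"hand": 15}
    - {"x": 0,"y": 0.03,"z": 0,"ax": 0,"ay": 0,"az": 0,"hand": 15}

```text
clock: 10.3
eef_pos: [556.7, 218.2, 140.9]
tcp_rot: [-2.513, -0.0, -2.623]
contact_force: [0.4, -0.1, -0.1]
opening: 0.188
grasp_force: 19.6
```

```bash
python3 -c "
from h import *
st();inbed(K)"
```

```text
10.3 [556.7 218.2 140.9] [-2.513 -0.    -2.623] q [ 0.71  0.5   1.8  -0.71  1.1  -0.97] F [ 0.37 -0.06 -0.05] M [ 0.24  0.17 -0.  ] 19.622417092323303 0.18801499820133416
TCP in bed [-12.19  -0.29  10.32]
F in bed [0.18 0.29 0.16]
```

drive_tool:
  plan:
    - {"x": 0,"y": 0.01,"z": 0,"ax": 0,"ay": 0,"az": 0,"hand": 15}
    - {"x": 0,"y": 0.02,"z": 0,"ax": 0,"ay": 0,"az": 0,"hand": 15}
    - {"x": 0,"y": 0.02,"z": 0,"ax": 0,"ay": 0,"az": 0,"hand": 15}

```text
clock: 10.6
eef_pos: [556.2, 218.9, 140.3]
tcp_rot: [-2.513, -0.0, -2.623]
contact_force: [0.6, 0.3, -0.7]
opening: 0.182
grasp_force: 19.6
```

drive_tool:
  plan:
    - {"x": 0,"y": 0.01,"z": 0,"ax": 0,"ay": 0,"az": 0,"hand": 15}
    - {"x": 0,"y": 0.01,"z": 0,"ax": 0,"ay": 0,"az": 0,"hand": 15}
    - {"x": 0,"y": 0.01,"z": 0,"ax": 0,"ay": 0,"az": 0,"hand": 15}

```text
clock: 10.9
eef_pos: [556.0, 219.2, 140.0]
tcp_rot: [-2.513, -0.0, -2.623]
contact_force: [0.2, -0.5, -0.7]
opening: 0.187
grasp_force: 19.6
```

```bash
python3 -c "
from h import *
st();inbed(K)"
```

```text
10.9 [556.  219.2 140. ] [-2.513 -0.    -2.623] q [ 0.71  0.5   1.8  -0.71  1.1  -0.96] F [ 0.24 -0.46 -0.71] M [ 0.26  0.16 -0.02] 19.622308015823364 0.1869579086827653
TCP in bed [-12.17  -0.32   8.82]
F in bed [ 0.88 -0.02  0.  ]
```

drive_tool:
  plan:
    - {"x": 0,"y": 0.01,"z": 0,"ax": 0,"ay": 0,"az": 0,"hand": 15}
    - {"x": 0,"y": 0.02,"z": 0,"ax": 0,"ay": 0,"az": 0,"hand": 15}
    - {"x": 0,"y": 0.02,"z": 0,"ax": 0,"ay": 0,"az": 0,"hand": 15}

```text
clock: 11.2
eef_pos: [555.6, 219.9, 139.4]
tcp_rot: [-2.513, -0.0, -2.623]
contact_force: [-0.2, -0.2, -0.9]
opening: 0.18
grasp_force: 19.6
```

drive_tool:
  plan:
    - {"x": 0,"y": 0.01,"z": 0,"ax": 0,"ay": 0,"az": 0,"hand": 15}
    - {"x": 0,"y": 0.01,"z": 0,"ax": 0,"ay": 0,"az": 0,"hand": 15}
    - {"x": 0,"y": 0.01,"z": 0,"ax": 0,"ay": 0,"az": 0,"hand": 15}

```text
clock: 11.5
eef_pos: [555.4, 220.3, 139.1]
tcp_rot: [-2.513, -0.0, -2.623]
contact_force: [0.1, 0.2, -0.2]
opening: 0.182
grasp_force: 19.6
```

```bash
python3 -c "
from h import *
st();inbed(K)"
```

```text
11.5 [555.4 220.3 139.1] [-2.513 -0.    -2.623] q [ 0.71  0.51  1.8  -0.71  1.1  -0.96] F [ 0.06  0.15 -0.22] M [0.29 0.19 0.01] 19.617312848567963 0.18187575031701492
TCP in bed [-12.17  -0.3    7.32]
F in bed [ 0.12  0.13 -0.21]
```

drive_tool:
  plan:
    - {"x": 0,"y": 0.01,"z": 0,"ax": 0,"ay": 0,"az": 0,"hand": 15}
    - {"x": 0,"y": 0.02,"z": 0,"ax": 0,"ay": 0,"az": 0,"hand": 15}
    - {"x": 0,"y": 0.02,"z": 0,"ax": 0,"ay": 0,"az": 0,"hand": 15}

```text
clock: 11.8
eef_pos: [555.4, 220.4, 139.1]
tcp_rot: [-2.511, -0.0, -2.623]
contact_force: [2.2, -4.6, 3.4]
opening: 0.18
grasp_force: 19.5
```

drive_tool:
  plan:
    - {"x": 0,"y": 0.01,"z": 0,"ax": 0,"ay": 0,"az": 0,"hand": 15}
    - {"x": 0,"y": 0.01,"z": 0,"ax": 0,"ay": 0,"az": 0,"hand": 15}
    - {"x": 0,"y": 0.01,"z": 0,"ax": 0,"ay": 0,"az": 0,"hand": 15}

```text
clock: 12.1
eef_pos: [555.4, 220.5, 139.0]
tcp_rot: [-2.511, -0.0, -2.623]
contact_force: [4.1, -6.3, 5.1]
opening: 0.182
grasp_force: 19.6
```

```bash
python3 -c "
from h import *
st();inbed(K)"
```

```text
12.1 [555.4 220.5 139. ] [-2.511 -0.    -2.623] q [ 0.71  0.51  1.8  -0.71  1.1  -0.96] F [ 4.06 -6.29  5.11] M [-0.92 -0.41  0.2 ] 19.560621678829193 0.18165839668178407
TCP in bed [-12.19  -0.28   7.07]
F in bed [0.26 0.41 9.05]
```

drive_tool:
  plan:
    - {"x": 0,"y": -0.02,"z": 0,"ax": 0,"ay": 0,"az": 0,"hand": 15}
    - {"x": 0,"y": -0.025,"z": 0.03,"ax": 0,"ay": 0,"az": 0,"hand": 15}
    - {"x": 0,"y": -0.025,"z": 0.06,"ax": 0,"ay": 0,"az": 0,"hand": 15}
    - {"x": 0,"y": -0.025,"z": 0.09,"ax": 0,"ay": 0,"az": 0,"hand": 15}
    - {"x": 0,"y": -0.025,"z": 0.12,"ax": 0,"ay": 0,"az": 0,"hand": 15}
    - {"x": 0,"y": -0.025,"z": 0.15,"ax": 0,"ay": 0,"az": 0,"hand": 15}
    - {"x": 0,"y": -0.025,"z": 0.18,"ax": 0,"ay": 0,"az": 0,"hand": 15}
    - {"x": 0,"y": -0.025,"z": 0.18,"ax": 0,"ay": 0,"az": 0,"hand": 15}

```text
clock: 12.9
eef_pos: [558.1, 215.6, 131.6]
tcp_rot: [-2.513, -0.0, -2.623]
contact_force: [4.2, -4.0, 1.9]
opening: 0.185
grasp_force: 19.7
```

```bash
python3 -c "
from h import *
st();inbed(K)"
```

```text
12.9 [558.1 215.6 131.6] [-2.513 -0.    -2.623] q [ 0.7   0.52  1.8  -0.72  1.08 -0.95] F [ 4.24 -4.02  1.86] M [-0.38 -0.37  0.28] 19.74808841943741 0.18471087868644515
TCP in bed [-2.91 -0.28  7.17]
F in bed [1.78 1.69 5.61]
```

drive_tool:
  plan:
    - {"x": 0,"y": -0.012,"z": 0.02,"ax": 0,"ay": 0,"az": 0,"hand": 15}
    - {"x": 0,"y": -0.012,"z": 0.04,"ax": 0,"ay": 0,"az": 0,"hand": 15}
    - {"x": 0,"y": -0.012,"z": 0.06,"ax": 0,"ay": 0,"az": 0,"hand": 15}
    - {"x": 0,"y": -0.012,"z": 0.06,"ax": 0,"ay": 0,"az": 0,"hand": 15}

```text
clock: 13.3
eef_pos: [558.8, 213.9, 129.2]
tcp_rot: [-2.513, -0.001, -2.623]
contact_force: [0.5, -0.2, -0.8]
opening: 0.18
grasp_force: 20.1
```

```bash
python3 -c "
from h import *
st();inbed(K)"
```

```text
13.3 [558.8 213.9 129.2] [-2.513e+00 -1.000e-03 -2.623e+00] q [ 0.7   0.52  1.81 -0.72  1.07 -0.95] F [ 0.52 -0.15 -0.81] M [0.31 0.09 0.03] 20.13147085905075 0.18041797469727722
TCP in bed [ 0.11 -0.55  7.3 ]
F in bed [ 0.88  0.37 -0.16]
```

drive_tool:
  plan:
    - {"x": 0,"y": 0,"z": 0.02,"ax": 0,"ay": 0,"az": 0,"hand": 15}
    - {"x": 0,"y": 0,"z": 0.04,"ax": 0,"ay": 0,"az": 0,"hand": 15}
    - {"x": 0,"y": 0,"z": 0.05,"ax": 0,"ay": 0,"az": 0,"hand": 15}
    - {"x": 0,"y": 0,"z": 0.05,"ax": 0,"ay": 0,"az": 0,"hand": 15}

```text
clock: 13.7
eef_pos: [559.7, 212.6, 127.5]
tcp_rot: [-2.513, -0.0, -2.623]
contact_force: [-0.4, -0.5, -0.8]
opening: 0.182
grasp_force: 20.2
```

```bash
python3 -c "
from h import *
inbed(K)"
```

```text
TCP in bed [ 2.45 -0.41  7.59]
F in bed [ 0.76 -0.58 -0.29]
```

drive_tool:
  plan:
    - {"x": 0,"y": 0,"z": 0.02,"ax": 0,"ay": 0,"az": 0,"hand": 15}
    - {"x": 0,"y": 0,"z": 0.04,"ax": 0,"ay": 0,"az": 0,"hand": 15}
    - {"x": 0,"y": 0,"z": 0.05,"ax": 0,"ay": 0,"az": 0,"hand": 15}
    - {"x": 0,"y": 0,"z": 0.05,"ax": 0,"ay": 0,"az": 0,"hand": 15}

```text
clock: 14.1
eef_pos: [560.5, 211.2, 125.5]
tcp_rot: [-2.513, -0.0, -2.623]
contact_force: [0.6, 0.1, -0.7]
opening: 0.183
grasp_force: 20.2
```

```bash
python3 -c "
from h import *
inbed(K)"
```

```text
TCP in bed [ 4.94 -0.37  7.68]
F in bed [ 0.66  0.54 -0.2 ]
```

drive_tool:
  plan:
    - {"x": 0,"y": 0.004,"z": 0.02,"ax": 0,"ay": 0,"az": 0,"hand": 15}
    - {"x": 0,"y": 0.004,"z": 0.04,"ax": 0,"ay": 0,"az": 0,"hand": 15}
    - {"x": 0,"y": 0.004,"z": 0.05,"ax": 0,"ay": 0,"az": 0,"hand": 15}
    - {"x": 0,"y": 0.004,"z": 0.05,"ax": 0,"ay": 0,"az": 0,"hand": 15}

```text
clock: 14.5
eef_pos: [561.2, 210.1, 123.4]
tcp_rot: [-2.513, -0.0, -2.623]
contact_force: [0.4, 0.2, -1.0]
opening: 0.183
grasp_force: 20.2
```

```bash
python3 -c "
from h import *
inbed(K)"
```

```text
TCP in bed [ 7.44 -0.37  7.48]
F in bed [ 0.81  0.47 -0.51]
```

drive_tool:
  plan:
    - {"x": 0,"y": 0,"z": 0.02,"ax": 0,"ay": 0,"az": 0,"hand": 15}
    - {"x": 0,"y": 0,"z": 0.04,"ax": 0,"ay": 0,"az": 0,"hand": 15}
    - {"x": 0,"y": 0,"z": 0.05,"ax": 0,"ay": 0,"az": 0,"hand": 15}
    - {"x": 0,"y": 0,"z": 0.05,"ax": 0,"ay": 0,"az": 0,"hand": 15}

```text
clock: 14.9
eef_pos: [561.9, 208.8, 121.4]
tcp_rot: [-2.513, -0.0, -2.623]
contact_force: [-0.8, 0.4, -0.6]
opening: 0.183
grasp_force: 20.2
```

```bash
python3 -c "
from h import *
inbed(K)"
```

```text
TCP in bed [ 9.92 -0.36  7.48]
F in bed [ 0.05 -0.47 -0.96]
```

drive_tool:
  plan:
    - {"x": 0,"y": 0,"z": 0.02,"ax": 0,"ay": 0,"az": 0,"hand": 15}
    - {"x": 0,"y": 0,"z": 0.04,"ax": 0,"ay": 0,"az": 0,"hand": 15}
    - {"x": 0,"y": 0,"z": 0.05,"ax": 0,"ay": 0,"az": 0,"hand": 15}
    - {"x": 0,"y": 0,"z": 0.05,"ax": 0,"ay": 0,"az": 0,"hand": 15}

```text
clock: 15.3
eef_pos: [562.6, 207.6, 119.4]
tcp_rot: [-2.513, -0.0, -2.623]
contact_force: [-0.2, 0.2, -0.8]
opening: 0.181
grasp_force: 20.2
```

```bash
python3 -c "
from h import *
inbed(K)"
```

```text
TCP in bed [12.42 -0.36  7.5 ]
F in bed [ 0.54 -0.04 -0.7 ]
```

drive_tool:
  plan:
    - {"x": 0,"y": 0,"z": 0.02,"ax": 0,"ay": 0,"az": 0,"hand": 15}
    - {"x": 0,"y": 0,"z": 0.04,"ax": 0,"ay": 0,"az": 0,"hand": 15}
    - {"x": 0,"y": 0,"z": 0.05,"ax": 0,"ay": 0,"az": 0,"hand": 15}
    - {"x": 0,"y": 0,"z": 0.05,"ax": 0,"ay": 0,"az": 0,"hand": 15}

```text
clock: 15.7
eef_pos: [563.4, 206.3, 117.3]
tcp_rot: [-2.513, -0.0, -2.623]
contact_force: [0.4, -0.7, -1.0]
opening: 0.182
grasp_force: 20.2
```

```bash
python3 -c "
from h import *
inbed(K)"
```

```text
TCP in bed [14.93 -0.37  7.49]
F in bed [1.22 0.01 0.05]
```

drive_tool:
  plan:
    - {"x": 0,"y": 0,"z": 0.02,"ax": 0,"ay": 0,"az": 0,"hand": 15}
    - {"x": 0,"y": 0,"z": 0.04,"ax": 0,"ay": 0,"az": 0,"hand": 15}
    - {"x": 0,"y": 0,"z": 0.05,"ax": 0,"ay": 0,"az": 0,"hand": 15}
    - {"x": 0,"y": 0,"z": 0.05,"ax": 0,"ay": 0,"az": 0,"hand": 15}

```text
clock: 16.1
eef_pos: [564.1, 205.0, 115.3]
tcp_rot: [-2.513, -0.0, -2.623]
contact_force: [0.7, -0.3, -0.6]
opening: 0.181
grasp_force: 20.2
```

```bash
python3 -c "
from h import *
inbed(K)"
```

```text
TCP in bed [17.45 -0.38  7.47]
F in bed [0.83 0.45 0.18]
```

drive_tool:
  plan:
    - {"x": 0,"y": 0,"z": 0.02,"ax": 0,"ay": 0,"az": 0,"hand": 15}
    - {"x": 0,"y": 0,"z": 0.04,"ax": 0,"ay": 0,"az": 0,"hand": 15}
    - {"x": 0,"y": 0,"z": 0.05,"ax": 0,"ay": 0,"az": 0,"hand": 15}
    - {"x": 0,"y": 0,"z": 0.05,"ax": 0,"ay": 0,"az": 0,"hand": 15}

```text
clock: 16.5
eef_pos: [564.8, 203.8, 113.3]
tcp_rot: [-2.513, -0.0, -2.623]
contact_force: [-1.1, 0.3, 0.4]
opening: 0.184
grasp_force: 20.2
```

```bash
python3 -c "
from h import *
inbed(K)"
```

```text
TCP in bed [19.87 -0.31  7.48]
F in bed [-0.82 -0.8  -0.45]
```

drive_tool:
  plan:
    - {"x": 0,"y": 0,"z": 0.01,"ax": 0,"ay": 0,"az": 0,"hand": 15}
    - {"x": 0,"y": 0,"z": 0.02,"ax": 0,"ay": 0,"az": 0,"hand": 15}
    - {"x": 0,"y": 0,"z": 0.02,"ax": 0,"ay": 0,"az": 0,"hand": 15}

```text
clock: 16.8
eef_pos: [565.3, 203.6, 112.9]
tcp_rot: [-2.513, 0.001, -2.623]
contact_force: [-2.1, 2.9, 3.1]
opening: 0.187
grasp_force: 20.9
```

```bash
python3 -c "
from h import *
inbed(K)"
```

```text
TCP in bed [2.043e+01 2.000e-02 7.540e+00]
F in bed [-4.6  -0.42 -1.02]
```

drive_tool:
  plan:
    - {"x": 0,"y": 0.01,"z": 0,"ax": 0,"ay": 0,"az": 0,"hand": 15}
    - {"x": 0,"y": 0.015,"z": 0,"ax": 0,"ay": 0,"az": 0,"hand": 15}
    - {"x": 0,"y": 0.015,"z": 0,"ax": 0,"ay": 0,"az": 0,"hand": 15}

```text
clock: 17.1
eef_pos: [565.2, 203.8, 112.7]
tcp_rot: [-2.512, 0.0, -2.623]
contact_force: [-0.1, 1.6, 6.5]
opening: 0.183
grasp_force: 21.0
```

```bash
python3 -c "
from h import *
inbed(K);st()
R,t=bed(K); a=np.linspace(0,2*np.pi,16,endpoint=False)
pts=[t+R@(np.array([7.4,0,15])+[32*np.cos(u),32*np.sin(u),0]) for u in a]
look('pl2',[('top',223,230),('scene',234,250)],pts)"
```

```text
TCP in bed [2.05e+01 2.00e-02 7.25e+00]
F in bed [-6.12  0.75  2.68]
17.1 [565.2 203.8 112.7] [-2.512  0.    -2.623] q [ 0.68  0.54  1.82 -0.74  1.04 -0.94] F [-0.06  1.61  6.52] M [-0.22  0.1  -0.06] 21.01310044527054 0.1829202787143208
```

View pics/pl2.png

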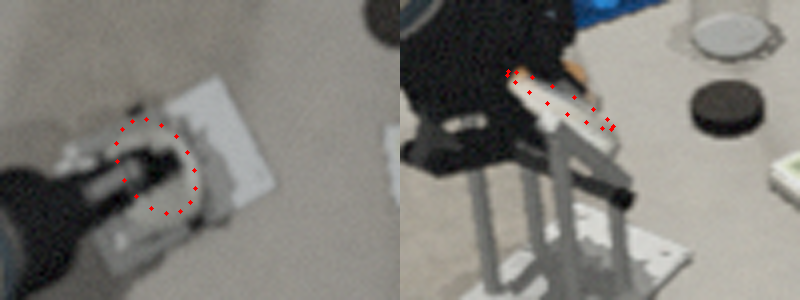

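drive_tool:
  plan:
    - {"x": 0,"y": 0,"z": -0.008,"ax": 0,"ay": 0,"az": 0,"hand": 15.3}
    - {"x": 0,"y": 0,"z": -0.008,"ax": 0,"ay": 0,"az": 0,"hand": 15.7}
    - {"x": 0,"y": 0,"z": -0.008,"ax": 0,"ay": 0,"az": 0,"hand": 16}
    - {"x": 0,"y": 0,"z": -0.008,"ax": 0,"ay": 0,"az": 0,"hand": 16.5}
    - {"x": 0,"y": 0,"z": -0.008,"ax": 0,"ay": 0,"az": 0,"hand": 17}
    - {"x": 0,"y": 0,"z": -0.008,"ax": 0,"ay": 0,"az": 0,"hand": 18}
    - {"x": 0,"y": 0,"z": -0.008,"ax": 0,"ay": 0,"az": 0,"hand": 20}
    - {"x": 0,"y": 0,"z": -0.008,"ax": 0,"ay": 0,"az": 0,"hand": 22}

```text
clock: 18.0
eef_pos: [564.4, 203.9, 112.1]
tcp_rot: [-2.513, -0.001, -2.623]
contact_force: [0.7, -0.3, 0.5]
opening: 0.259
grasp_force: 0.0
```

```bash
python3 -c "
from h import *
inbed(K);st()"
```

```text
TCP in bed [20.63 -0.64  6.49]
F in bed [-0.04  0.45  0.82]
18.0 [564.4 203.9 112.1] [-2.513e+00 -1.000e-03 -2.623e+00] q [ 0.68  0.54  1.82 -0.74  1.04 -0.94] F [ 0.71 -0.33  0.52] M [0.21 0.11 0.04] 0.0 0.2586955322725412
```

drive_tool:
  plan:
    - {"x": 0,"y": 0,"z": 0,"ax": 0,"ay": 0,"az": 0,"hand": 28}
    - {"x": 0,"y": 0,"z": 0,"ax": 0,"ay": 0,"az": 0,"hand": 36}
    - {"x": 0,"y": 0,"z": 0,"ax": 0,"ay": 0,"az": 0,"hand": 40}
    - {"x": 0,"y": 0,"z": -0.4,"ax": 0,"ay": 0,"az": 0,"hand": 40}
    - {"x": 0,"y": 0,"z": -0.9,"ax": 0,"ay": 0,"az": 0,"hand": 40}
    - {"x": 0,"y": 0,"z": -1.5,"ax": 0,"ay": 0,"az": 0,"hand": 40}
    - {"x": 0,"y": 0,"z": -2.2,"ax": 0,"ay": 0,"az": 0,"hand": 40}
    - {"x": 0,"y": 0,"z": -3,"ax": 0,"ay": 0,"az": 0,"hand": 40}

```text
clock: 18.8
eef_pos: [520.2, 280.7, 234.3]
tcp_rot: [-2.513, -0.002, -2.623]
contact_force: [0.0, 0.1, -1.0]
opening: 0.467
grasp_force: 0.0
```

drive_tool:
  plan:
    - {"x": 0,"y": 0,"z": -0.5,"ax": 0,"ay": 0,"az": 0,"hand": 40}
    - {"x": 0,"y": 0,"z": -1,"ax": 0,"ay": 0,"az": 0,"hand": 40}
    - {"x": 0,"y": 0,"z": -1,"ax": 0,"ay": 0,"az": 0,"hand": 40}
    - {"x": 0,"y": 0,"z": -1,"ax": 0,"ay": 0,"az": 0,"hand": 40}

```text
clock: 19.2
eef_pos: [506.3, 306.2, 274.0]
tcp_rot: [-2.513, 0.0, -2.622]
contact_force: [0.2, -0.1, -0.8]
opening: 0.467
grasp_force: 0.0
```

```bash
python3 -c "
from h import *
st()
R,t=bed(K); a=np.linspace(0,2*np.pi,16,endpoint=False)
pts=[t+R@(np.array([7.4,0,-.8])+[36*np.cos(u),36*np.sin(u),11]) for u in a]
look8('end',[('top',220,230),('scene',234,250)],pts)"
```

```text
19.2 [506.3 306.2 274. ] [-2.513  0.    -2.622] q [ 0.87  0.38  1.64 -0.6   1.39 -1.03] F [ 0.25 -0.08 -0.8 ] M [0.26 0.2  0.04] 0.0 0.46656550662526597
```

View pics/end.png

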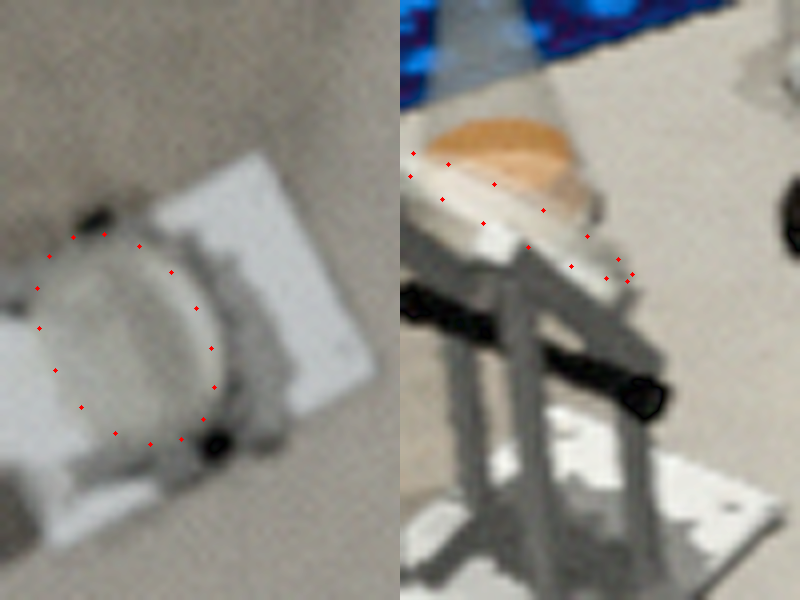

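The picture shows the dish flat on the second rack's rails. Its outline matches the prediction at top (125,340), it sits centred between the crossbar ends at (95,215) and (217,443), and the gripper is clear of it.

```bash
python3 -c "
from rig import r
print(r.sign_off())"
```

```text
the job is handed in; nothing more can be done
None
```

The closed dish was turned over in the air and set lid-down on the second rack against its studs, then released; the job is handed in, but sign-off returned no verdict.

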